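Spring the latched drawer with a punch

TASK

The drawer of the small grey steel cabinet is latched shut. Take the punch out of its wooden stand, push its thin rod gently down through the small hole in the cabinet's top until the hidden spring latch gives and the drawer springs out, without forcing it against the latch's hard end stop. Then put the punch back fully home in its stand, let go of it, and leave the other things on the bench where they are.

Things in the scene. Friction and masses are not known exactly. Their poses are not given: they have to be found in the camera images.
- cabinet: Small grey steel cabinet, fixed to the bench, 150 (x) by 150 (y) by 95 mm high; origin at the centre of its underside, z up, the drawer front faces its own +x. Its plain flat top has one small round hole (point hole) and four flat bright screw heads near the corners, which are not holes.
- hole (a point): Centre of the round access hole, at the level of the cabinet's top face: 10.5 mm in diameter with a 1.5 mm chamfer round its mouth, through an 8 mm top plate. It lies 15 mm to -x and 30 mm to +y of the cabinet's centre, in the cabinet's own axes.
- latch_axis (a point): Point on the hole's axis 21 mm below the top. The hidden spring plate, wider than the hole, lies 14 to 40 mm below the top, differing each time, and cannot be seen. It pushes back with about 4.5 N when first touched; 4.5 to 5 mm of travel (about 7 to 11 N) frees the drawer; a hard stop comes at 6.5 mm. Latch, top and rod are damaged above 20 N.
- drawer (a joint): How far the drawer has slid out towards the cabinet's +x, in m: 0 latched shut, 0.045 fully sprung out. When freed it eases out on its own spring and damper, in about one second, and stays out; the latch must stay pressed until the drawer has begun to move out by some 10 mm.
- drawer_front (a point): Centre of the drawer's front face (142 mm wide, 46 mm high), 78 mm to the cabinet's +x of its centre and 29 mm above the bench when shut; a small steel finger pull sticks out 11 mm further.
- stand: Light wooden block, fixed to the bench, 70 (x) by 90 (y) by 72 mm high; origin at the centre of its underside. The punch stands in the hole at the middle of its top; four short drill bit stubs stand 8 mm high along its +y edge, 37 mm from the middle.
- stand_hole (a point): Centre of the mouth of the stand's hole, at the block's top face: 12 mm in diameter, 70 mm deep, with a 2 mm chamfer, straight down.
- punch_grip (a point): Grasp point of the punch, on its axis, 92 mm above the rod's tip: on the dark wooden square handle, 20 by 20 mm (sides along the point's x and y), which rises 50 mm above a flat steel guard plate, 40 by 40 by 5 mm; this point is 22 mm above the guard's top and 28 mm below the handle's end. The guard keeps the fingers from slipping down.
- glue: White plastic bottle, 60 mm in diameter and 170 mm high, standing; origin at the centre of its underside. Leave alone.
- jar: Glass jar with a steel lid, 68 mm in diameter and 85 mm high, standing; origin at the centre of its underside. Leave alone.
- driver: Screwdriver with a black handle, lying on the bench; origin at the middle of its underside, handle to its -x. Leave alone.
- punch: The punch, standing upright, about 90 g; its origin is the end of its rod, z up the handle: a straight steel rod 6 mm in diameter with a rounded tip sticks out 65 mm below the guard's underside. Fully home, the guard's underside rests on the stand's top.
Not all that is in view belongs to the job. There is more than one size of the punch; the job needs the middle-sized.

How it is judged (in metres and radians):
On the way, in this order (a step that is already met when the one before it is completed fails the run):
1. the punch's rod is in the cabinet's hole, its tip at least 9 mm below the top face, with the drawer still shut (horizontal distance between punch and hole below 0.006 m and z of punch in the frame of hole below -0.009 m and value of joint drawer below 0.005 m).
2. the drawer has sprung out by more than 35 mm (value of joint drawer above 0.035 m), for 0.1 s.
At the end, for the whole second after the job is handed in: The drawer is out by more than 35 mm, and the punch stands at rest in the stand's hole, upright within 0.12 rad, its tip at least 60 mm below the stand's top (fully home is 65 mm) and within 8 mm of the hole's axis (value of joint drawer above 0.035 m and horizontal distance between punch and stand_hole below 0.008 m and z of punch in the frame of stand_hole below -0.06 m and angle between punch's own z axis and vertical below 0.12 rad and linear speed of punch below 0.02 m/s); the robot touches nothing.
It fails at once if the punch is pressed on the cabinet or its latch with more than 20 N (contact force between punch and cabinet above 20 N).
It fails at once if the robot itself presses on the cabinet or its drawer with more than 10 N (contact force between any of the fingers, the arm and cabinet above 10 N).
It fails at once if a bystander (glue bottle, jar, screwdriver) is moved by more than 20 mm (distance of any of glue, jar, driver from where it was at the start of the episode above 0.02 m).
It also fails if it takes over 64 s, if anything falls off the work surface, if the arm or the gripper's body presses on something with over 40 N, if the wrist force passes 120 N, or if a joint passes its speed limit or range.

ROBOT

A 6-joint arm with a two-finger parallel gripper is mounted at the origin on the work surface. World frame = base frame: x ahead of the robot, y to its left, z up, the work surface at z = 0. Lengths are in m, angles in degrees, forces in N, time in s.
With the tool pointing down it reaches from about 0.4 to 0.825 m from the base axis. Payload 7 kg.
Tool frame: the origin (TCP) lies at the very end of the fingers, on their centre line; the grasp point (between the pads) lies 19 mm behind it; x points along the fingers, y is the direction in which the jaws open and shut, and the axes are right-handed (so a half turn about x gives the same grasp; the last joint's range is limited). The gripper opens to 88 mm and grips with 3 to 60 N. Pads are 19 mm wide; open, the fingers measure 130 mm over their backs; the gripper's body (78 mm by 193 mm) begins 47 mm behind the grasp point.
Start: joints at [-49.727, 20.546, 0.682, 0, -70.136, -16.507], TCP at [0.272, -0.618, 0.227] pointing down, gripper open.
Joint ranges: [-176.03, 176.03], [-82.01, 121.73], [-58.28, 71.71], [-173.87, 95.51], [-174.79, -0.11], [-173.66, 173.66]. Speed limits (degrees/s): [136.94, 136.94, 172.46, 180, 180, 180].

INTERFACE

Orientations are given as [roll, pitch, yaw] about the fixed x, y, z axes, in that order (R = Rz(yaw) Ry(pitch) Rx(roll)).
In Python, from plant import monitor, eyes, ticket gives the robot as it stands. The module is installed in compiled form; this text tells all that it offers.
- The arm moves only by the shell command python3 -m crank 'ROWS'. ROWS is JSON, a list of rows, each an object with "linear": the shift along the world's x, y, z in units of 60 mm (1.0 is 60 mm), a list of three; "rot": the turn, a rotation vector about the world's x, y, z in units of 5 degrees (1.0 is 5 degrees), a list of three; "hand": the opening, from 0 (shut) to 1 (fully open). In form: [{"linear": [tx, ty, tz], "rot": [ax, ay, az], "hand": hand}, ...]. A call has 1 to 20 rows; each row shifts and turns the pose as measured when the row begins; what a row does not reach is not made up. A row lasts 1/8 s, in which the tool goes at most 62.5 mm and 10.7 degrees, less where a joint would pass 70% of its speed; a pose out of reach is approached as far as the arm can. A call is refused whole if a number of a shift passes 1 or a number of a turn 1, either way. A call with a gripper value outside its range is refused whole. The fingers move at their own pace and stop on an object; the grip force is fixed at half the most. Time passes only in rows, so rows that do not move let the fingers close. It gives the time, the measured TCP pose, the force and the opening at its end, in the units of the state.
- monitor.get_obs(): the state, without advancing time (a new reading comes with each control period).
- eyes.snapshot(name): name is "scene" or "top" or "wrist"; returns a dict with "image" (480x640x3 uint8, red, green, blue), "depth" (480x640 float32, m along the optical axis (not along the pixel's ray), 0 where there is no reading), "K" (3x3 intrinsics, pixels), "k1" (the pictures are not rectified: a ray, as slopes to the right and down, at radius r is drawn at 1 + k1 r^2 times it, then the intrinsics apply), "camera_from_world" (4x4, takes a point from world to camera coordinates); the wrist camera has in their place "hand_eye" (4x4, takes a point from camera to tool coordinates, whose origin is the TCP and whose axes are the tool frame's). Camera axes: x right, y up, looking along -z (the intrinsics and any distortion apply to the point x, -y, -z); pixel columns grow to the right and rows downward; lengths in m; the calibration is good to about 2 mm. A picture is of the moment at which its call begins: read the wrist's pose just before it.
- ticket.close_job(): hands the job in, once; it reports no verdict.
The state is a dict: "clock": time; "joint_pos": joint angles; "qvel": joint speeds; "tau": joint torques, N m; "tool_pos": TCP position; "orientation": TCP orientation; "force": force on the tool from outside, world axes, zero at the start; "moment": the same for the moment, N m; "opening": finger opening in m.
Only numpy, scipy, OpenCV 4.12 (cv2) and the standard library are available. Lean on these libraries where they do the work, as an engineer would, in place of code of your own. Each camera call takes 0.05 s, during which the arm holds its last target.

## Working session

There is one attempt and no reset: what is moved stays moved. The work goes in short steps, Python scripts to look and compute and a shell command to move; the robot and the scene stay as the last step left them, time stands still between calls to the robot, and variables do not carry over. Pictures are saved under pics/ and viewed, and the job is handed in when it is done.

```bash
mkdir -p pics; python3 - <<'E'
from plant import monitor, eyes
import numpy as np, cv2
print(monitor.get_obs())
for n in ["scene","top","wrist"]:
    s=eyes.snapshot(n); np.savez(f"pics/{n}0.npz",**s)
    cv2.imwrite(f"pics/{n}0.png",s["image"][:,:,::-1]); print(n,s["K"].tolist(),s["k1"],s.get("camera_from_world",s.get("hand_eye")))
E
```

```text
{'clock': 0.0, 'joint_pos': array([-4.97271085e+01,  2.05919314e+01,  6.33057272e-01, -2.10385809e-02,
       -7.01371088e+01, -1.65060289e+01]), 'qvel': array([ 0.00681227,  0.07623527,  0.05688902,  0.02275199, -0.01856976,
       -0.05376044]), 'tau': array([-2.67394062e-04, -5.82719278e+01,  2.93058783e+01,  6.99735135e+00,
        6.84848113e-03, -1.91575682e-04]), 'tool_pos': array([ 0.27179797, -0.61730581,  0.22560877]), 'orientation': array([ 94.86464861,  89.90199998, 118.62434634]), 'force': array([-0.01254767, -0.16971321, -0.57051176]), 'moment': array([-0.0049554 ,  0.00232846, -0.02307524]), 'opening': 0.08779402099945875}
scene [[433.3793220971484, 0.0, 322.6884535325016], [0.0, 433.3793220971484, 238.52327771498912], [0.0, 0.0, 1.0]] 0.004185476304378729 [[ 0.36403651  0.93131299  0.0115562  -0.19589999]
 [-0.68686048  0.26006237  0.67866799  0.35787792]
 [ 0.62904698 -0.25499742  0.73435428 -1.33447965]
 [ 0.          0.          0.          1.        ]]
top [[475.6175315497703, 0.0, 321.09596562155], [0.0, 475.6175315497703, 235.23105901440036], [0.0, 0.0, 1.0]] -0.07235513472937406 [[-4.61016466e-03 -9.99988513e-01 -1.31129751e-03 -2.06218459e-02]
 [ 9.96450010e-01 -4.70407382e-03  8.40550357e-02 -6.02821970e-01]
 [-8.40602386e-02 -9.19134862e-04  9.96460251e-01 -1.29488379e+00]
 [ 0.00000000e+00  0.00000000e+00  0.00000000e+00  1.00000000e+00]]
wrist [[383.2733446881954, 0.0, 313.77012053727606], [0.0, 383.2733446881954, 243.92044711453184], [0.0, 0.0, 1.0]] 0.011479742414731558 [[ 1.16107334e-04  2.54200847e-01 -9.67151444e-01 -1.57932843e-01]
 [ 9.99999914e-01 -4.13697229e-04  1.13168809e-05  1.13548144e-03]
 [-3.97231112e-04 -9.67151363e-01 -2.54200874e-01 -6.83130281e-02]
 [ 0.00000000e+00  0.00000000e+00  0.00000000e+00  1.00000000e+00]]
```

View pics/top0.png

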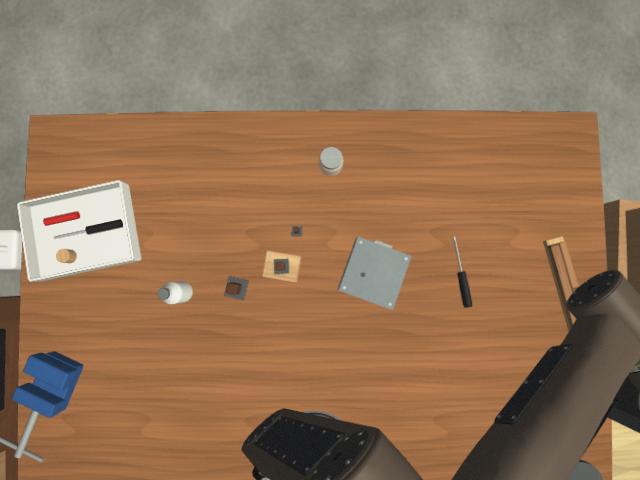

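View pics/scene0.png

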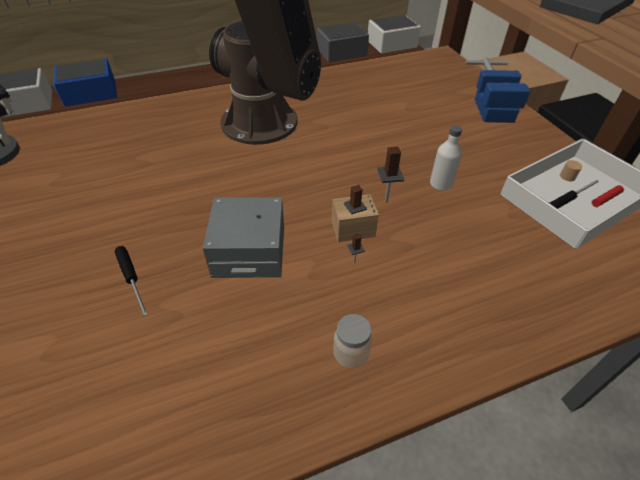

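View pics/wrist0.png

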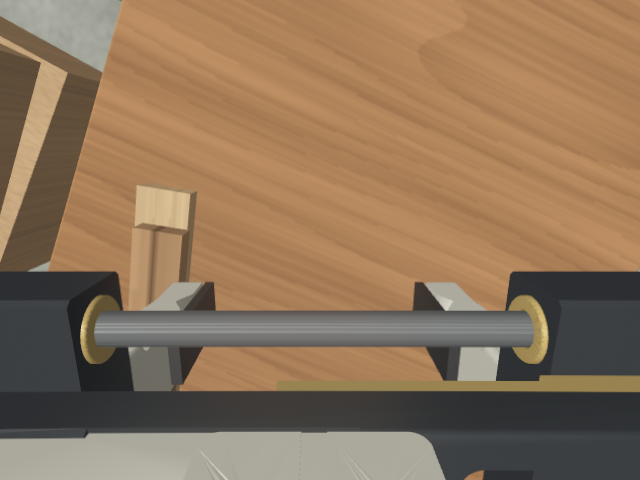

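The top view shows the cabinet at about (375,272) with its hole near (363,274). The stand with the middle punch is at (281,266), and the decoy punches are at (237,287) and (297,231). Next I measure these.

```bash
cat > h.py <<'E'
import numpy as np, cv2
def rays(s,uv):
    d=np.array([s["k1"],0,0,0,0],float)
    return cv2.undistortPoints(np.asarray(uv,float).reshape(-1,1,2),s["K"],d).reshape(-1,2)
def C2W(s,obs=None):
    if "camera_from_world" in s: return np.linalg.inv(s["camera_from_world"])
    from scipy.spatial.transform import Rotation as R
    T=np.eye(4);T[:3,:3]=R.from_euler("xyz",obs["orientation"],degrees=True).as_matrix();T[:3,3]=obs["tool_pos"]
    return T@s["hand_eye"]
def cloud(s,obs=None):
    v,u=np.mgrid[0:480,0:640]; r=rays(s,np.stack([u,v],-1)).reshape(480,640,2)
    d=s["depth"]; P=np.stack([r[...,0]*d,-r[...,1]*d,-d],-1)
    T=C2W(s,obs); W=P@T[:3,:3].T+T[:3,3]; W[d==0]=np.nan; return W
def onplane(s,uv,z,obs=None):
    r=rays(s,uv);T=C2W(s,obs); D=np.c_[r[:,0],-r[:,1],-np.ones(len(r))]@T[:3,:3].T; o=T[:3,3]
    return o+D*((z-o[2])/D[:,2])[:,None]
E
python3 - <<'E'
from h import *
for n in ["top","scene"]:
    s=dict(np.load(f"pics/{n}0.npz")); W=cloud(s); z=W[...,2]
    X,Y=W[...,0],W[...,1]
    print(n,"bench z",np.nanmedian(z[(abs(Y)<.2)&(X>.5)&(X<.8)]))
    m=(abs(z-.095)<.006)&(X>.3)&(X<.75)&(Y<.02)&(Y>-.3)
    k,l,st,c=cv2.connectedComponentsWithStats(m.astype('uint8'))
    for i in range(1,k):
        if st[i,4]>200:
            p=W[l==i][:,:2].astype('float32'); print("cab",st[i],cv2.minAreaRect(p),np.median(z[l==i]))
    for lo,hi,nm in [(.064,.0745,"standtop"),(.0745,.085,"guard"),(.12,.135,"handle")]:
        m=(z>lo)&(z<hi)&(X>.3)&(X<.75)&(Y<.3)&(Y>-.02)
        k,l,st,c=cv2.connectedComponentsWithStats(m.astype('uint8'))
        for i in range(1,k):
            if st[i,4]>12:
                p=W[l==i][:,:2].astype('float32'); print(nm,st[i],cv2.minAreaRect(p),np.median(z[l==i]))
s=dict(np.load("pics/top0.npz"));im=s["image"]
cv2.imwrite("pics/crop0.png",cv2.resize(im[215:320,200:430,::-1],None,fx=3.4,fy=3.4,interpolation=cv2.INTER_CUBIC))
E
```

```text
top bench z 0.0014778457955941793
cab [ 339  237   72   73 3170] ((0.4971412122249603, -0.1638203114271164), (0.14865998923778534, 0.15115226805210114), 69.58011627197266) 0.09592528818705637
standtop [263 251  38  31 450] ((0.5164920687675476, 0.08272083103656769), (0.0904805064201355, 0.07016383111476898), 80.38968658447266) 0.07203514252462151
guard [266 252   5  13  23] ((0.538465678691864, 0.11872418969869614), (0.009225701913237572, 0.03353806957602501), 74.2883071899414) 0.07716653000983387
guard [272 252   5   7  15] ((0.546256422996521, 0.10192043334245682), (0.016114044934511185, 0.01048827264457941), 1.0144346952438354) 0.07571578695488856
guard [270 254  28  27 249] ((0.514832615852356, 0.07668893039226532), (0.07369872182607651, 0.06602584570646286), 86.40587615966797) 0.07723088279207713
guard [266 273   6   5  15] ((0.4931736886501312, 0.11671125888824463), (0.013361727818846703, 0.01060118805617094), 89.76348876953125) 0.0754961128928382
handle [276 262   8   8  63] ((0.5171638131141663, 0.08282411098480225), (0.018297860398888588, 0.017977405339479446), 89.6859512329
[... 463 characters left out ...]
344349861145, 0.00932252872735262), 47.904911041259766) 0.06908624235073663
guard [344 200  23  14 163] ((0.5177324414253235, 0.08327449858188629), (0.04514523595571518, 0.0463172122836113), 88.72312927246094) 0.07780700540662466
guard [352 238   9   6  31] ((0.6193157434463501, 0.04005537927150726), (0.017866123467683792, 0.009726842865347862), 48.0010871887207) 0.07986897039408003
handle [385 157  15  11  73] ((0.4684145152568817, 0.19274935126304626), (0.03415311872959137, 0.019174713641405106), 39.20793151855469) 0.1280915385921939
handle [351 185  11  10  81] ((0.5207818746566772, 0.08224950730800629), (0.021772559732198715, 0.019220350310206413), 1.4474327564239502) 0.12691673898072064
```

View pics/crop0.png

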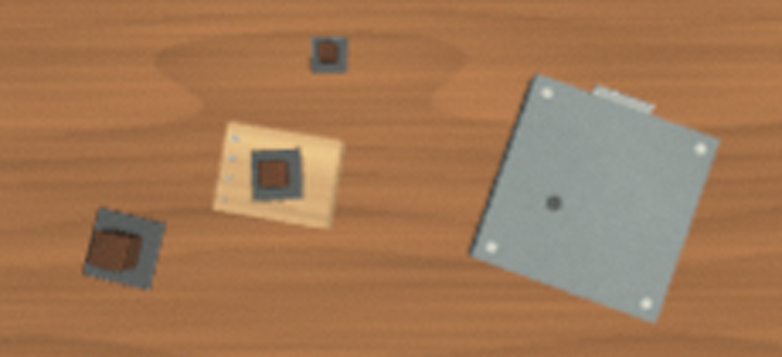

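```bash
python3 - <<'E'
from h import *
from plant import monitor
from scipy.spatial.transform import Rotation as R
o=monitor.get_obs(); print(o["tool_pos"],R.from_euler("xyz",o["orientation"],degrees=True).as_matrix().round(3).tolist())
s=dict(np.load("pics/top0.npz")); W=cloud(s)
z=W[...,2]
for nm,(u,v) in dict(big=(237,287),small=(297,231),jar=(331,160),glue=(175,293)).items():
    w=W[v-12:v+13,u-12:u+13].reshape(-1,3); t=w[w[:,2]>np.nanmax(w[:,2])-.006]; print(nm,np.nanmax(w[:,2]),t.mean(0))
# guard orientation: dark pixels around the stand punch
im=s["image"].astype(int)
for n in["top","scene"]:
    s=dict(np.load(f"pics/{n}0.npz"));W=cloud(s);im=s["image"].astype(int).sum(2)
    m=(W[...,2]>.0745)&(W[...,2]<.1)&(np.hypot(W[...,0]-.5175,W[...,1]-.083)<.035)&(im<260)
    print(n,m.sum(),cv2.minAreaRect(W[m][:,:2].astype('float32')))
# hole top
p=onplane(dict(np.load("pics/top0.npz")),[(200+554/3.4-.35,215+203/3.4-.35)],.095);print("hole top",p)
E
```

```text
[ 0.2718524  -0.6174334   0.22582071] [[-0.001, -0.403, 0.915], [0.001, 0.915, 0.403], [-1.0, 0.001, -0.0]]
big 0.1667206522138318 [0.45958705 0.19799678 0.16221932]
small 0.09340392126171926 [0.61172178 0.04303215 0.09012929]
jar 0.09229369084014905 [ 0.80761998 -0.05207506  0.0878118 ]
glue 0.17748609958485972 [0.44801263 0.36165899 0.17319672]
top 21 ((0.5181369185447693, 0.08591736853122711), (0.0240048598498106, 0.026951802894473076), 0.7843067049980164)
scene 213 ((0.5204852819442749, 0.08301912993192673), (0.04041733965277672, 0.04080154001712799), 88.72312927246094)
hole top [[ 0.49372891 -0.13146063  0.095     ]]
```

```bash
python3 -m crank '[{"linear":[0.264,0.497,0],"rot":[0,0,0.945],"hand":1},{"linear":[0.264,0.497,0],"rot":[0,0,0.945],"hand":1},{"linear":[0.264,0.497,0],"rot":[0,0,0.945],"hand":1},{"linear":[0.264,0.497,0],"rot":[0,0,0.945],"hand":1},{"linear":[0.264,0.497,0],"rot":[0,0,0.945],"hand":1},{"linear":[0.264,0.497,0],"rot":[0,0,0.945],"hand":1},{"linear":[0.264,0.497,0],"rot":[0,0,0.945],"hand":1},{"linear":[0.264,0.497,0],"rot":[0,0,0.945],"hand":1},{"linear":[0.264,0.497,0],"rot":[0,0,0.945],"hand":1},{"linear":[0.264,0.497,0],"rot":[0,0,0.945],"hand":1},{"linear":[0.264,0.497,0],"rot":[0,0,0.945],"hand":1},{"linear":[0.264,0.497,0],"rot":[0,0,0.945],"hand":1},{"linear":[0.264,0.497,0],"rot":[0,0,0.945],"hand":1},{"linear":[0.264,0.497,0],"rot":[0,0,0.945],"hand":1},{"linear":[0,0,0],"rot":[0,0,0],"hand":1}]' | tail -c 600
cat > look.py <<'E'
import sys
from h import *
from plant import monitor,eyes
from scipy.spatial.transform import Rotation as R
o=monitor.get_obs(); s=eyes.snapshot(sys.argv[1]); np.savez(f"pics/{sys.argv[2]}.npz",**s,tool_pos=o["tool_pos"],orientation=o["orientation"])
cv2.imwrite(f"pics/{sys.argv[2]}.png",s["image"][:,:,::-1])
print(o["clock"],o["tool_pos"],R.from_euler("xyz",o["orientation"],degrees=True).as_matrix().round(4).tolist(),o["force"],o["opening"])
E
python3 look.py wrist w1
```

```text
clock: 2.02
tool_pos: [0.4967, -0.1847, 0.2215]
orientation: [87.5, 89.5, 179.5]
force: [0.4, -1.6, 0.7]
opening: 0.0878
2.025 [ 0.49673945 -0.18471051  0.22150855] [[-0.0079, -0.9993, -0.0353], [0.0001, -0.0353, 0.9994], [-1.0, 0.0079, 0.0003]] [ 0.40813464 -1.5589376   0.65027468] 0.08777066797399288
```

View pics/w1.png

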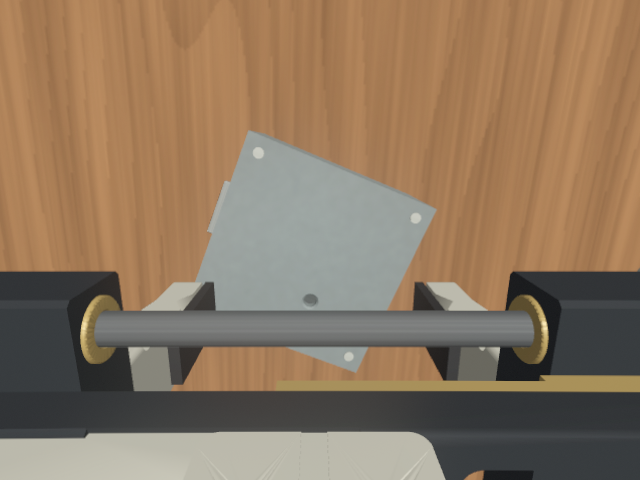

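Wrist view: the cabinet is in the middle, with the hole at (310,299) just above the bar.

```bash
python3 - <<'E'
from h import *
s=dict(np.load("pics/w1.npz"))
W=cloud(s,s); z=W[...,2]
print("hole",onplane(s,[(310.3,299.5)],.095,s))
m=(abs(z-.095)<.01)&(np.hypot(W[...,0]-.497,W[...,1]+.164)<.12); print(np.nanmedian(z[m]))
im=s["image"][280:320,290:335,::-1]; cv2.imwrite("pics/w1c.png",cv2.resize(im,None,fx=12,fy=12,interpolation=cv2.INTER_CUBIC))
E
```

```text
hole [[ 0.49602972 -0.13125834  0.095     ]]
0.0947051953744894
```

View pics/w1c.png

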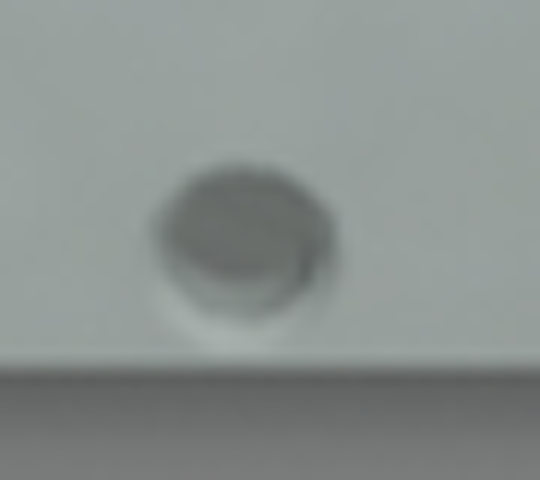

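```bash
python3 -m crank '[{"linear":[0.09,0.85,-0.15],"rot":[0,0,-0.4],"hand":1},{"linear":[0.09,0.85,-0.15],"rot":[0,0,0],"hand":1},{"linear":[0.08,0.85,-0.1],"rot":[0,0,0],"hand":1},{"linear":[0.08,0.6,0],"rot":[0,0,0],"hand":1},{"linear":[0,0,0],"rot":[0,0,0],"hand":1},{"linear":[0,0,0],"rot":[0,0,0],"hand":1}]' | tail -c 600
python3 look.py wrist w2
```

```text
clock: 2.82
tool_pos: [0.515, 0.0041, 0.1962]
orientation: [94.8, 89.5, -175.9]
force: [-0.6, 0.5, -0.2]
opening: 0.0875
2.825 [0.51502925 0.00408301 0.19620823] [[-0.0096, -0.9999, 0.0131], [-0.0007, 0.0131, 0.9999], [-1.0, 0.0095, -0.0008]] [-0.63666395  0.47360758 -0.17000192] 0.08754939159113319
```

View pics/w2.png

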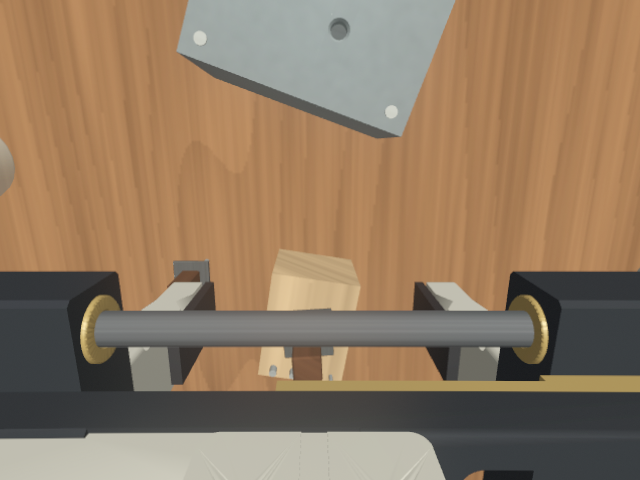

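The stand is partly hidden by the bar, at (310,320), and the cabinet hole is at (339,29). I move so the camera is over the stand.

```bash
python3 -m crank '[{"linear":[0,0.9,0.15],"rot":[0,0,-0.15],"hand":1},{"linear":[0,0.9,0.05],"rot":[0,0,0],"hand":1},{"linear":[0,0.2,0],"rot":[0,0.1,0],"hand":1},{"linear":[0,0,0],"rot":[0,0,0],"hand":1},{"linear":[0,0,0],"rot":[0,0,0],"hand":1}]' | tail -c 600
python3 look.py wrist w3;  python3 - <<'E'
from h import *
s=dict(np.load("pics/w2.npz")); print("hole w2",onplane(s,[(339.5,28.5)],.095,s))
E
```

```text
clock: 3.5
tool_pos: [0.5152, 0.1202, 0.2086]
orientation: [95.2, 88.9, -176.9]
force: [-0.2, 0.8, -0.3]
opening: 0.0876
3.5 [0.51515179 0.12019373 0.20855141] [[-0.0189, -0.9991, 0.0374], [-0.001, 0.0374, 0.9993], [-0.9998, 0.0188, -0.0017]] [-0.21228654  0.78806423 -0.27808277] 0.08757875316697294
hole w2 [[ 0.49610041 -0.13018949  0.095     ]]
```

View pics/w3.png

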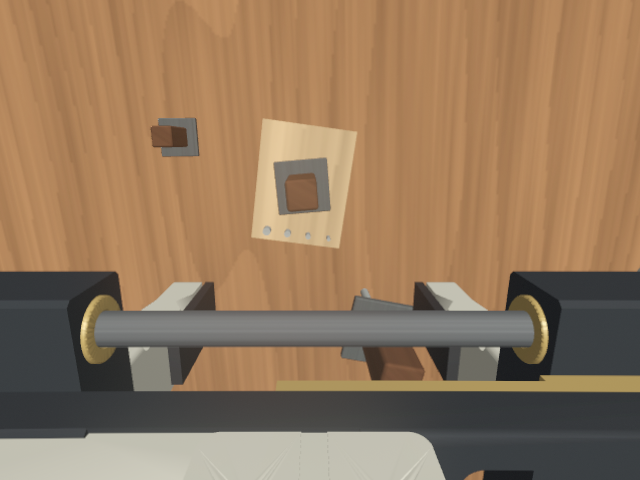

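Good view: guard corners are about (274,162), (326,158), (330,210) and (279,214), and the handle top is at (302,194).

```bash
python3 - <<'E'
from h import *
s=dict(np.load("pics/w3.npz")); 
g=onplane(s,[(274.5,162),(326,158),(330,210),(279.5,214)],.077,s); print(g.round(4),g.mean(0)); 
d=g[0]-g[3]; e=g[1]-g[0]; print("yaws",np.degrees(np.arctan2(d[1],d[0])),np.degrees(np.arctan2(e[1],e[0])),np.linalg.norm(d),np.linalg.norm(e))
W=cloud(s,s); z=W[...,2]
for lo,hi in((.122,.134),(.074,.082),(.066,.0745)):
    m=(z>lo)&(z<hi)&(np.hypot(W[...,0]-.5175,W[...,1]-.083)<(.06 if hi<.0745+1e-6 else .035))
    p=W[m]; print(m.sum(),p.mean(0),cv2.minAreaRect(p[:,:2].astype('float32')))
im=s["image"][110:255,240:365,::-1]; cv2.imwrite("pics/w3c.png",cv2.resize(im,None,fx=4,fy=4,interpolation=cv2.INTER_CUBIC))
E
```

```text
[[0.539  0.0653 0.077 ]
 [0.5009 0.0638 0.077 ]
 [0.499  0.1027 0.077 ]
 [0.5376 0.1042 0.077 ]] [0.51913092 0.08400645 0.077     ]
yaws -88.00602074511166 -177.8173008384653 0.038961449981736056 0.038113983374673116
1004 [0.51960938 0.08339961 0.12649577] ((0.5196792483329773, 0.08379771560430527), (0.019989963620901108, 0.020110001787543297), 2.7586772441864014)
1697 [0.51916897 0.08011513 0.07665522] ((0.5216044783592224, 0.0839066356420517), (0.04849821329116821, 0.04009189456701279), 2.9464166164398193)
7874 [0.51930315 0.0807501  0.07170019] ((0.5197318196296692, 0.0839315727353096), (0.09010130912065506, 0.07009333372116089), 80.13497161865234)
```

View pics/w3c.png

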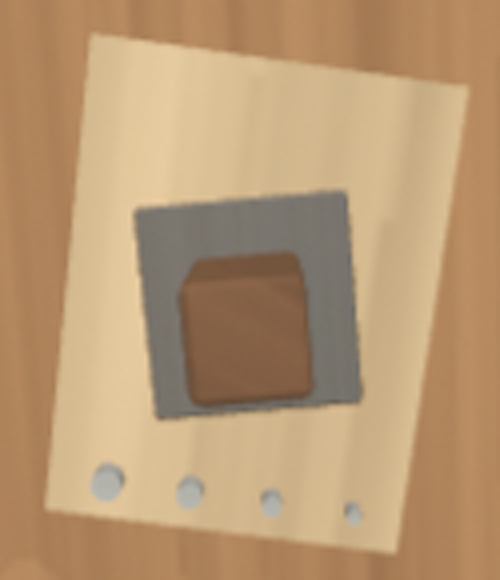

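```bash
python3 -m crank '[{"linear":[0.07,-0.6,-0.3],"rot":[0,-0.22,0.9],"hand":1},{"linear":[0,0,-0.2],"rot":[0,0,0],"hand":1},{"linear":[0,0,0],"rot":[0,0,0],"hand":1},{"linear":[0,0,0],"rot":[0,0,0],"hand":1}]' | tail -c 600
python3 look.py wrist w4
```

```text
clock: 4.05
tool_pos: [0.5199, 0.0804, 0.1786]
orientation: [-129.3, 89.8, -37.1]
force: [0.5, 0.1, -0.7]
opening: 0.0877
4.05 [0.51986409 0.08042867 0.17857111] [[0.0021, -0.9993, -0.0384], [-0.0016, -0.0384, 0.9993], [-1.0, -0.002, -0.0017]] [ 0.48828158  0.07357219 -0.68427716] 0.08766118954360155
```

```bash
python3 -m crank '[{"linear":[0,0.06,-0.5],"rot":[0,0,0],"hand":1},{"linear":[0,0,-0.5],"rot":[0,0,0],"hand":1},{"linear":[0,0,-0.3],"rot":[0,0,0],"hand":1},{"linear":[0,0,0],"rot":[0,0,0],"hand":1},{"linear":[0,0,0],"rot":[0,0,0],"hand":1}]' | tail -c 600
python3 look.py wrist w5
```

```text
clock: 4.72
tool_pos: [0.5226, 0.0872, 0.1023]
orientation: [-84.6, 89.5, 7.7]
force: [-0.4, 0.8, 0.2]
opening: 0.0876
4.725 [0.52261708 0.08716919 0.10227203] [[0.0082, -0.9991, -0.0405], [0.0011, -0.0404, 0.9992], [-1.0, -0.0082, 0.0008]] [-0.38582078  0.75386515  0.22727887] 0.08760631179931537
```

```bash
python3 -m crank '[{"linear":[-0.05,-0.055,-0.3],"rot":[0,0.09,0],"hand":1},{"linear":[0,0,0],"rot":[0,0,0],"hand":1},{"linear":[0,0,0],"rot":[0,0,0],"hand":1}]' | tail -c 600
python3 look.py wrist w5
```

```text
clock: 5.15
tool_pos: [0.5203, 0.0842, 0.0849]
orientation: [-45.8, 89.8, 46.5]
force: [-0.0, 0.8, -0.2]
opening: 0.0879
5.15 [0.52029867 0.08415594 0.08487688] [[0.0024, -0.9992, -0.0405], [0.0025, -0.0405, 0.9992], [-1.0, -0.0025, 0.0024]] [-0.01544536  0.79973891 -0.21292613] 0.08786704066764647
```

```bash
python3 -m crank '[{"linear":[-0.012,0,-0.055],"rot":[0,0,0],"hand":1},{"linear":[0,0,0],"rot":[0,0,0],"hand":1},{"linear":[0,0,0],"rot":[0,0,0],"hand":0},{"linear":[0,0,0],"rot":[0,0,0],"hand":0},{"linear":[0,0,0],"rot":[0,0,0],"hand":0},{"linear":[0,0,0],"rot":[0,0,0],"hand":0},{"linear":[0,0,0],"rot":[0,0,0],"hand":0},{"linear":[0,0,0],"rot":[0,0,0],"hand":0}]' | tail -c 600
python3 look.py wrist w6
```

```text
clock: 6.2
tool_pos: [0.5197, 0.0843, 0.0819]
orientation: [-48.6, 89.8, 43.7]
force: [0.6, 0.0, -0.4]
opening: 0.033
6.2 [0.51968946 0.08432104 0.08187035] [[0.0031, -0.9992, -0.0406], [0.0029, -0.0406, 0.9992], [-1.0, -0.0032, 0.0028]] [ 0.60377335  0.00465668 -0.38533317] 0.03295228417123325
```

```bash
python3 -m crank '[{"linear":[0,0,0],"rot":[0,0,0],"hand":0},{"linear":[0,0,0],"rot":[0,0,0],"hand":0},{"linear":[0,0,0],"rot":[0,0,0],"hand":0},{"linear":[0,0,0],"rot":[0,0,0],"hand":0}]' | tail -c 600
python3 look.py wrist w6
```

```text
clock: 6.75
tool_pos: [0.5197, 0.0843, 0.0819]
orientation: [-49.1, 89.8, 43.2]
force: [-0.2, 0.6, 0.0]
opening: 0.0198
6.75 [0.51973921 0.08432415 0.08190246] [[0.0031, -0.9992, -0.0405], [0.0029, -0.0405, 0.9992], [-1.0, -0.0032, 0.0028]] [-0.16864485  0.64666745  0.02381834] 0.019813256944438536
```

View pics/w6.png

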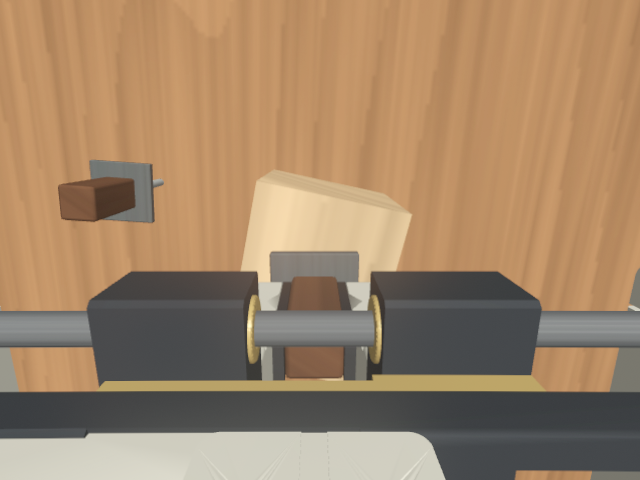

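The handle is gripped at a 19.8 mm opening. Now I lift.

```bash
python3 -m crank '[{"linear":[0,0,0.3],"rot":[0,0.0,0],"hand":0},{"linear":[0,0,0.3],"rot":[0,0,0],"hand":0},{"linear":[0,0,0],"rot":[0,0,0],"hand":0}]' | tail -c 600
python3 look.py wrist w7
```

```text
clock: 7.18
tool_pos: [0.519, 0.0841, 0.1179]
orientation: [-33.5, 89.8, 58.8]
force: [-0.2, 0.2, -1.7]
opening: 0.02
7.175 [0.51902104 0.08407245 0.11788379] [[0.0014, -0.9992, -0.0402], [0.0023, -0.0402, 0.9992], [-1.0, -0.0015, 0.0023]] [-0.16030766  0.175033   -1.69754699] 0.019960932314061337
```

```bash
python3 -m crank '[{"linear":[0,0,0.5],"rot":[0,0,0],"hand":0},{"linear":[0,0,0.5],"rot":[0,0,0],"hand":0},{"linear":[0,0,0.4],"rot":[0,0,0],"hand":0},{"linear":[-0.1,-0.6,0],"rot":[0,0,0],"hand":0},{"linear":[-0.1,-0.8,0],"rot":[0,0,0],"hand":0},{"linear":[-0.1,-0.8,0],"rot":[0,0,0],"hand":0},{"linear":[-0.08,-0.8,0],"rot":[0,0,0],"hand":0},{"linear":[0,-0.3,0],"rot":[0,0,0],"hand":0},{"linear":[0,0,0],"rot":[0,0,0],"hand":0},{"linear":[0,0,0],"rot":[0,0,0],"hand":0}]' | tail -c 600
python3 look.py wrist w8; python3 look.py scene s8;python3 look.py top t8
```

```text
clock: 8.48
tool_pos: [0.4907, -0.119, 0.1929]
orientation: [84.0, 89.3, 176.3]
force: [0.1, 0.3, -1.6]
opening: 0.0197
8.475 [ 0.49066961 -0.11897233  0.19293092] [[-0.0116, -0.9991, -0.04], [0.0008, -0.04, 0.9992], [-0.9999, 0.0116, 0.0012]] [ 0.10259681  0.26506818 -1.61610537] 0.019650610199732608
8.525 [ 0.49069652 -0.11877679  0.19296343] [[-0.0116, -0.9991, -0.0405], [0.0007, -0.0405, 0.9992], [-0.9999, 0.0116, 0.0012]] [-0.51947064 -0.2924057  -0.57493014] 0.02022134671417181
8.575 [ 0.49084638 -0.11861147  0.193222  ] [[-0.0113, -0.9991, -0.041], [0.0007, -0.041, 0.9992], [-0.9999, 0.0112, 0.0012]] [ 0.58342395 -0.35846768 -0.65326786] 0.01992323426953372
```

View pics/w8.png

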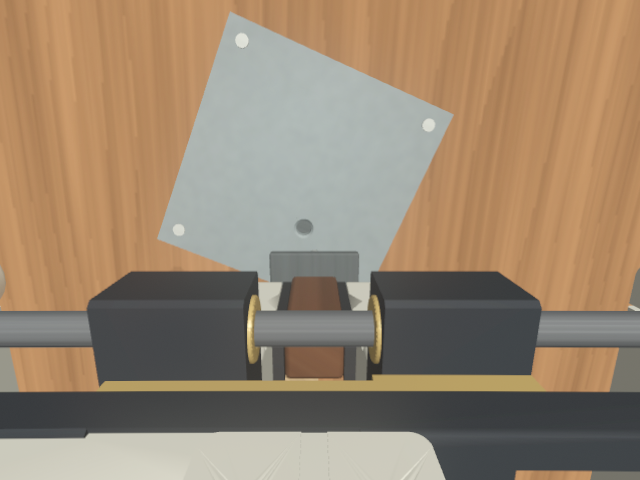

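View pics/s8.png

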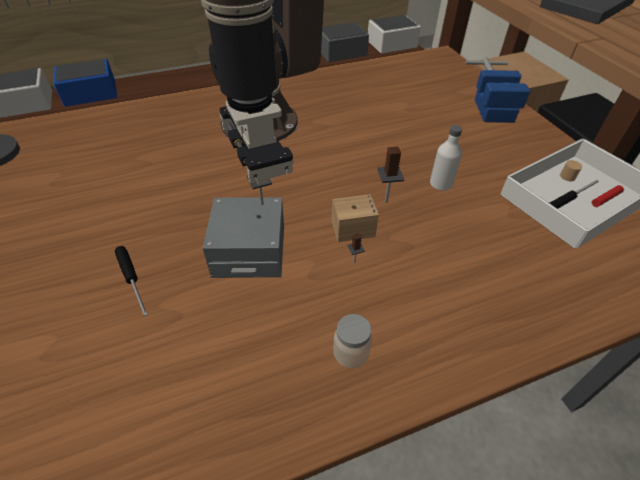

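Wrist view: the punch is held (guard at (315,265)) and the cabinet hole is at (304,228). In the scene view the rod is just short of the hole at (259,217), and the empty stand hole is at (353,207).

```bash
python3 - <<'E'
from h import *
s=dict(np.load("pics/w8.npz")); print("hole w8",onplane(s,[(304.3,227)],.095,s))
s=dict(np.load("pics/s8.npz")); im=s["image"][:,:,::-1]
cv2.imwrite("pics/s8c.png",cv2.resize(im[170:240,220:400],None,fx=4.4,fy=4.4,interpolation=cv2.INTER_CUBIC))
t=dict(np.load("pics/t8.npz")); cv2.imwrite("pics/t8c.png",cv2.resize(t["image"][230:310,250:430,::-1],None,fx=4.4,fy=4.4,interpolation=cv2.INTER_CUBIC))
im=dict(np.load("pics/w8.npz"))["image"][205:250,280:330,::-1]; cv2.imwrite("pics/w8c.png",cv2.resize(im,None,fx=10,fy=10,interpolation=cv2.INTER_CUBIC))
E
```

```text
hole w8 [[ 0.49590212 -0.13054761  0.095     ]]
```

View pics/s8c.png

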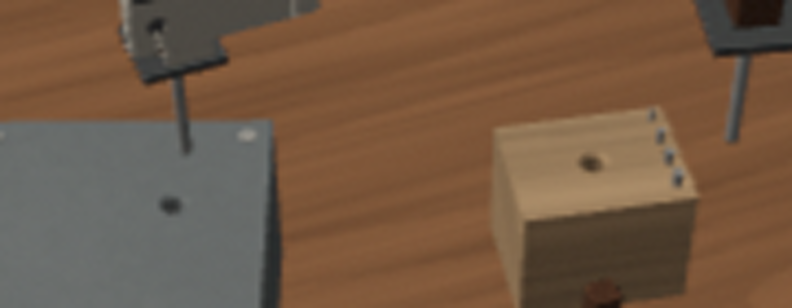

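View pics/w8c.png

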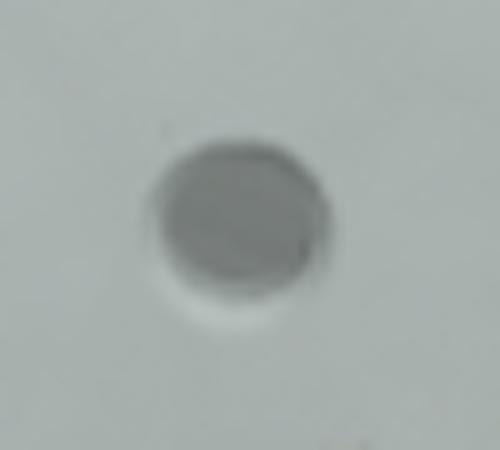

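View pics/t8c.png

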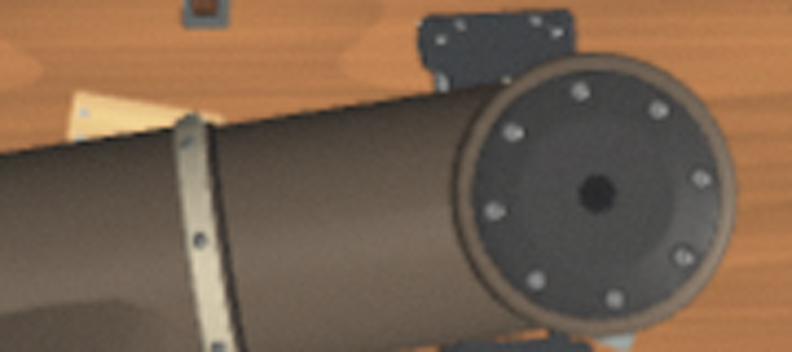

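```bash
python3 -m crank '[{"linear":[0.088,-0.2,0],"rot":[0,-0.13,0],"hand":0},{"linear":[0,0,0],"rot":[0,0,0],"hand":0},{"linear":[0,0,0],"rot":[0,0,0],"hand":0}]' | tail -c 600
python3 look.py scene s9
```

```text
clock: 9.0
tool_pos: [0.4971, -0.1301, 0.1935]
orientation: [-69.6, 89.9, 22.9]
force: [0.5, 0.1, -1.8]
opening: 0.0199
9.0 [ 0.49714729 -0.13009833  0.19350278] [[0.0017, -0.999, -0.0436], [0.0007, -0.0436, 0.999], [-1.0, -0.0018, 0.0007]] [ 0.45224308  0.06481404 -1.80797798] 0.019869621868819607
```

```bash
python3 -m crank '[{"linear":[-0.018,-0.005,-0.28],"rot":[0,0.02,0],"hand":0},{"linear":[0,0,0],"rot":[0,0,0],"hand":0},{"linear":[0,0,0],"rot":[0,0,0],"hand":0}]' | tail -c 600
python3 look.py scene s10
python3 - <<'E'
from h import *
s=dict(np.load("pics/s10.npz")); im=s["image"][:,:,::-1]
cv2.imwrite("pics/s10c.png",cv2.resize(im[180:235,230:290],None,fx=10,fy=10,interpolation=cv2.INTER_CUBIC))
from scipy.spatial.transform import Rotation as R
def proj(p):
    c=(s["camera_from_world"]@np.r_[p,1])[:3]; a=np.array([c[0],-c[1]])/-c[2]; a*=1+s["k1"]*(a@a); return s["K"][:2,:2]@a+s["K"][:2,2]
for p in [(.4961,-.1307,.095),(*(s["tool_pos"][:2]),s["tool_pos"][2]-.075)]:
    q=proj(p); print(p,q,(q-[230,180])*10+5)
E
```

```text
clock: 9.43
tool_pos: [0.4956, -0.1302, 0.175]
orientation: [50.0, 89.9, 142.5]
force: [0.7, 0.4, -2.0]
opening: 0.02
9.425 [ 0.4955559  -0.13023715  0.17504213] [[-0.001, -0.999, -0.0437], [0.0008, -0.0437, 0.999], [-1.0, 0.001, 0.0008]] [ 0.68295526  0.40118338 -1.97323105] 0.02004921723650447
(0.4961, -0.1307, 0.095) [258.60431555 216.07706566] [291.04315548 365.77065663]
(np.float64(0.49555589916163495), np.float64(-0.13023715208520736), np.float64(0.10004213353663745)) [258.51514613 214.14476847] [290.1514613  346.44768469]
```

View pics/s10c.png

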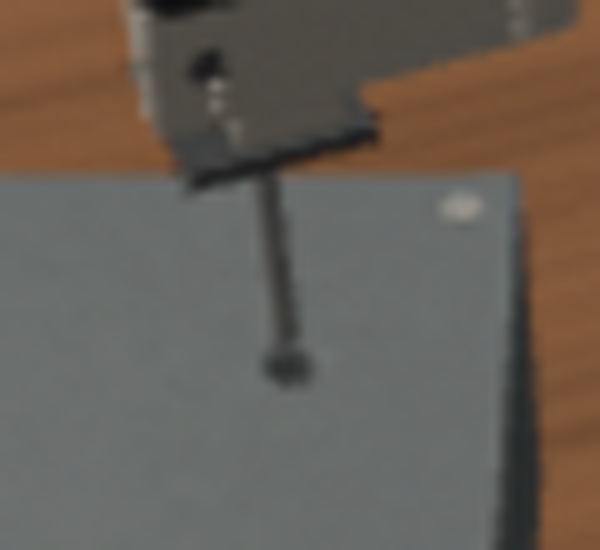

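```bash
python3 -m crank '[{"linear":[0.008,-0.004,-0.07],"rot":[0,0,0],"hand":0},{"linear":[0,0,-0.07],"rot":[0,0,0],"hand":0},{"linear":[0,0,0],"rot":[0,0,0],"hand":0}]' | tail -c 600
python3 look.py scene s11
```

```text
clock: 9.85
tool_pos: [0.4961, -0.1304, 0.1661]
orientation: [38.9, 89.9, 131.4]
force: [-0.6, 0.8, -1.1]
opening: 0.0199
9.85 [ 0.49606246 -0.13042178  0.16612737] [[-0.0009, -0.999, -0.0437], [0.001, -0.0437, 0.999], [-1.0, 0.0008, 0.001]] [-0.57630226  0.78136042 -1.11531516] 0.019887980266232945
```

```bash
python3 -m crank '[{"linear":[0,0,-0.05],"rot":[0,0,0],"hand":0},{"linear":[0,0,-0.05],"rot":[0,0,0],"hand":0},{"linear":[0,0,-0.03],"rot":[0,0,0],"hand":0},{"linear":[0,0,0],"rot":[0,0,0],"hand":0}]' | tail -c 600
```

```text
clock: 10.4
tool_pos: [0.4963, -0.1304, 0.1582]
orientation: [11.6, 89.9, 104.2]
force: [-0.4, 0.7, -0.9]
opening: 0.02
```

```bash
python3 -m crank '[{"linear":[0,0,-0.03],"rot":[0,0,0],"hand":0},{"linear":[0,0,0],"rot":[0,0,0],"hand":0}]' | tail -c 600
```

```text
clock: 10.65
tool_pos: [0.4964, -0.1304, 0.1563]
orientation: [6.8, 89.9, 99.3]
force: [0.1, -0.1, -0.8]
opening: 0.0198
```

```bash
python3 -m crank '[{"linear":[0,0,-0.03],"rot":[0,0,0],"hand":0},{"linear":[0,0,0],"rot":[0,0,0],"hand":0}]' | tail -c 600;  python3 -m crank '[{"linear":[0,0,-0.03],"rot":[0,0,0],"hand":0},{"linear":[0,0,0],"rot":[0,0,0],"hand":0}]' | tail -c 600
```

```text
clock: 10.9
tool_pos: [0.4964, -0.1304, 0.1544]
orientation: [-3.0, 89.9, 89.5]
force: [-0.3, -0.1, -0.8]
opening: 0.0198
clock: 11.15
tool_pos: [0.4964, -0.1304, 0.1525]
orientation: [-4.2, 89.9, 88.3]
force: [-0.2, 0.3, -0.5]
opening: 0.0201
```

```bash
python3 -m crank '[{"linear":[0,0,-0.03],"rot":[0,0,0],"hand":0},{"linear":[0,0,-0.02],"rot":[0,0,0],"hand":0}]' | tail -c 600
```

```text
clock: 11.4
tool_pos: [0.4971, -0.1306, 0.1507]
orientation: [-78.7, 89.9, 13.9]
force: [-2.9, 0.7, 8.7]
opening: 0.0196
```

```bash
python3 -m crank '[{"linear":[0,0,0],"rot":[0,0,0],"hand":0}]' | tail -c 600; python3 look.py scene s12; python3 -c "
import cv2;im=cv2.imread('pics/s12.png');cv2.imwrite('pics/s12c.png',cv2.resize(im[170:290,190:310],None,fx=5,fy=5,interpolation=cv2.INTER_CUBIC))"
```

```text
clock: 11.52
tool_pos: [0.4969, -0.1306, 0.1512]
orientation: [-82.6, 89.9, 10.0]
force: [-1.6, 1.3, 4.1]
opening: 0.0199
11.525 [ 0.4969427  -0.1306106   0.15116357] [[0.0014, -0.999, -0.0446], [0.0002, -0.0446, 0.999], [-1.0, -0.0014, 0.0002]] [-1.55878632  1.31673907  4.10462688] 0.019926740174356968
```

View pics/s12c.png

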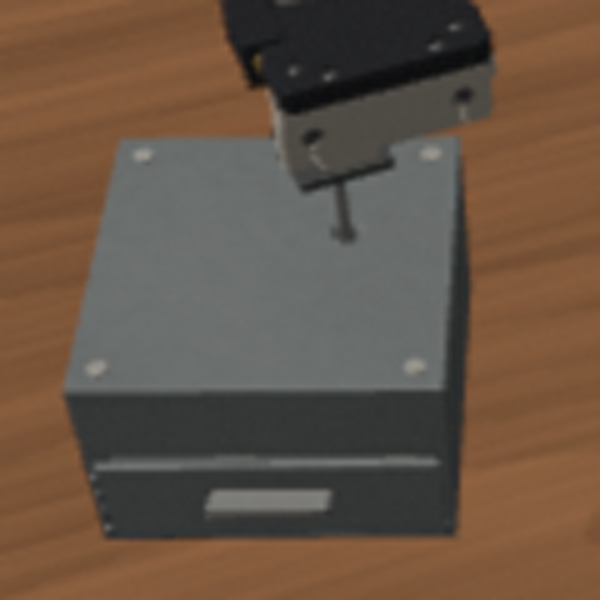

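The rod is in the hole and has touched the latch with a preload of about 4.7 N. The drawer is still shut, so I press in small steps.

```bash
python3 -m crank '[{"linear":[-0.008,0,-0.02],"rot":[0,0,0],"hand":0}]' | tail -c 600;python3 -m crank '[{"linear":[0,0,-0.02],"rot":[0,0,0],"hand":0}]' | tail -c 600
```

```text
clock: 11.7
tool_pos: [0.4969, -0.1306, 0.1507]
orientation: [-89.7, 89.8, 2.8]
force: [-1.9, 1.5, 8.6]
opening: 0.0198
clock: 11.82
tool_pos: [0.497, -0.1306, 0.1502]
orientation: [-93.6, 89.8, -1.1]
force: [-3.6, 1.3, 8.6]
opening: 0.0198
```

```bash
python3 -m crank '[{"linear":[0,0,-0.02],"rot":[0,0,0],"hand":0}]' | tail -c 600
```

```text
clock: 11.95
tool_pos: [0.497, -0.1307, 0.1497]
orientation: [-97.2, 89.8, -4.6]
force: [-3.2, 1.1, 8.5]
opening: 0.0197
```

```bash
python3 -m crank '[{"linear":[-0.01,0,-0.02],"rot":[0,0,0],"hand":0}]' | tail -c 600;python3 -m crank '[{"linear":[-0.01,0,-0.02],"rot":[0,0,0],"hand":0}]' | tail -c 600; python3 look.py wrist w13
```

```text
clock: 12.08
tool_pos: [0.4969, -0.1307, 0.1494]
orientation: [-97.8, 89.7, -5.2]
force: [-2.9, 2.6, 9.1]
opening: 0.02
clock: 12.2
tool_pos: [0.4968, -0.1306, 0.1492]
orientation: [-98.2, 89.6, -5.5]
force: [-2.6, 1.6, 10.0]
opening: 0.0196
12.2 [ 0.4967758  -0.13061936  0.14920206] [[0.0061, -0.9989, -0.0462], [-0.0006, -0.0462, 0.9989], [-1.0, -0.0061, -0.0009]] [-2.62279447  1.57375205 10.04397706] 0.0196031965680959
```

View pics/w13.png

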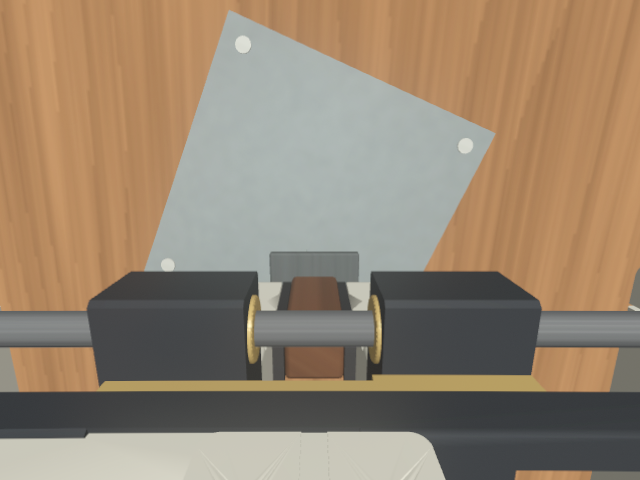

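```bash
python3 -m crank '[{"linear":[-0.01,0,-0.025],"rot":[0,0.05,0],"hand":0}]' | tail -c 600;python3 -m crank '[{"linear":[-0.01,0,-0.025],"rot":[0,0.05,0],"hand":0}]' | tail -c 600; python3 -c "
from plant import monitor
for i in range(1): print(monitor.get_obs()['force'])"
```

```text
clock: 12.38
tool_pos: [0.4969, -0.1306, 0.1488]
orientation: [-103.8, 89.8, -11.1]
force: [-2.1, 1.7, 9.9]
opening: 0.0196
clock: 12.5
tool_pos: [0.4971, -0.1306, 0.1485]
orientation: [-128.5, 89.9, -35.8]
force: [-2.3, 2.5, 10.7]
opening: 0.0198
[-2.31636436  2.49707558 10.68589636]
```

```bash
python3 -m crank '[{"linear":[-0.01,0,-0.027],"rot":[0,0.02,0],"hand":0}]' | tail -c 600;python3 -m crank '[{"linear":[-0.01,-0.005,-0.027],"rot":[0,0,0],"hand":0}]' | tail -c 600; python3 look.py scene s14
```

```text
clock: 12.62
tool_pos: [0.4971, -0.1306, 0.1479]
orientation: [-142.1, 89.9, -49.4]
force: [-2.0, 1.0, 10.0]
opening: 0.02
clock: 12.75
tool_pos: [0.4971, -0.1308, 0.1473]
orientation: [-119.0, 89.8, -26.2]
force: [-3.6, 3.0, 10.1]
opening: 0.0198
12.75 [ 0.49708389 -0.1307648   0.14734986] [[0.0025, -0.9988, -0.0481], [-0.0012, -0.0481, 0.9988], [-1.0, -0.0025, -0.0014]] [-3.60161782  2.99223706 10.13137629] 0.019835163867889558
```

```bash
python3 -c "
import cv2;im=cv2.imread('pics/s14.png');cv2.imwrite('pics/s14c.png',cv2.resize(im[170:290,190:310],None,fx=5,fy=5,interpolation=cv2.INTER_CUBIC))"
```

```text
(no output)
```

View pics/s14c.png

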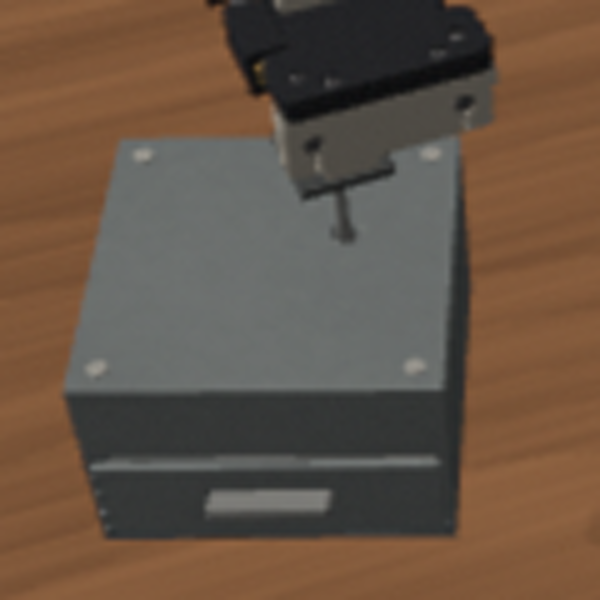

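```bash
python3 -m crank '[{"linear":[-0.005,-0.005,-0.022],"rot":[0,0,0],"hand":0}]' | tail -c 600; python3 -m crank '[{"linear":[-0.005,-0.005,-0.022],"rot":[0,0,0],"hand":0}]' | tail -c 600;python3 look.py scene s15;  python3 -c "
import cv2;im=cv2.imread('pics/s15.png');cv2.imwrite('pics/s15c.png',cv2.resize(im[170:290,190:310],None,fx=5,fy=5,interpolation=cv2.INTER_CUBIC))"
```

```text
clock: 12.92
tool_pos: [0.4971, -0.1308, 0.1469]
orientation: [-107.7, 89.8, -14.9]
force: [-3.7, 4.2, 11.2]
opening: 0.0201
clock: 13.05
tool_pos: [0.497, -0.1309, 0.1465]
orientation: [-102.6, 89.7, -9.8]
force: [-4.7, 3.7, 5.9]
opening: 0.0201
13.05 [ 0.49696388 -0.13089894  0.14649763] [[0.0045, -0.9988, -0.0487], [-0.0008, -0.0487, 0.9988], [-1.0, -0.0045, -0.001]] [-4.70175588  3.72917825  5.9068755 ] 0.020060629360680694
```

View pics/s15c.png

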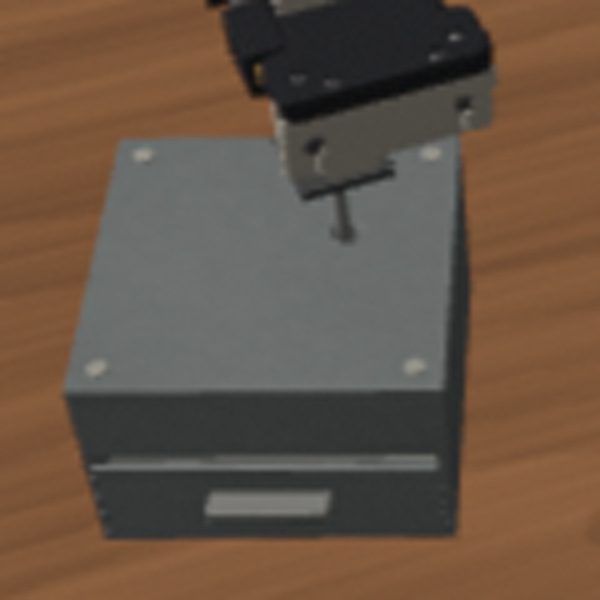

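The force dropped from 11.2 N to 5.9 N, so the latch seems to have given. I hold it pressed.

```bash
python3 -m crank '[{"linear":[0,0,-0.01],"rot":[0,0,0],"hand":0}]' | tail -c 600; python3 look.py scene s16;  python3 -c "
import cv2;im=cv2.imread('pics/s16.png');cv2.imwrite('pics/s16c.png',cv2.resize(im[170:290,190:310],None,fx=5,fy=5,interpolation=cv2.INTER_CUBIC))"
```

```text
clock: 13.22
tool_pos: [0.4979, -0.1311, 0.1465]
orientation: [-103.6, 89.6, -10.8]
force: [-1.3, -0.0, 6.7]
opening: 0.0201
13.225 [ 0.49794588 -0.13113098  0.14654338] [[0.0068, -0.9988, -0.0492], [-0.0013, -0.0492, 0.9988], [-1.0, -0.0068, -0.0016]] [-1.32639144 -0.03981692  6.73090367] 0.020061673170016312
```

View pics/s16c.png

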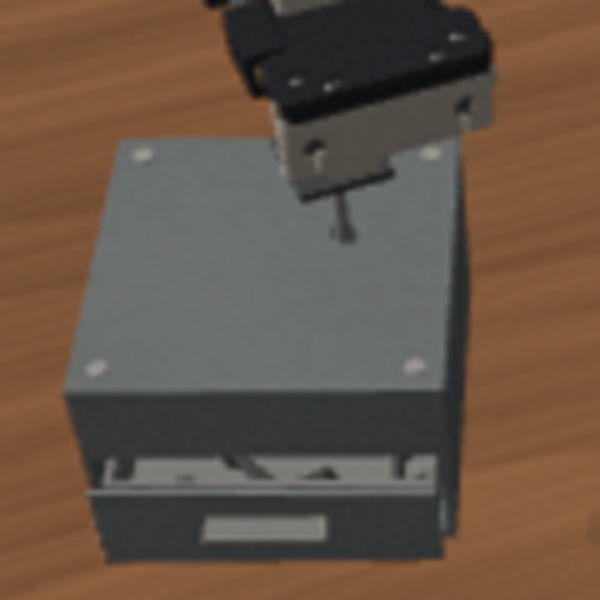

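The drawer is springing out. I hold a little longer before lifting.

```bash
python3 -m crank '[{"linear":[-0.008,0,-0.008],"rot":[0,0,0],"hand":0},{"linear":[0,0,-0.005],"rot":[0,0,0],"hand":0},{"linear":[0,0,-0.005],"rot":[0,0,0],"hand":0},{"linear":[0,0,0],"rot":[0,0,0],"hand":0},{"linear":[0,0,0],"rot":[0,0,0],"hand":0}]' | tail -c 600; python3 look.py scene s17;  python3 -c "
import cv2;im=cv2.imread('pics/s17.png');cv2.imwrite('pics/s17c.png',cv2.resize(im[170:290,190:310],None,fx=5,fy=5,interpolation=cv2.INTER_CUBIC))"
```

```text
clock: 13.9
tool_pos: [0.498, -0.1313, 0.1469]
orientation: [-104.9, 89.5, -12.1]
force: [-1.7, 1.2, 4.9]
opening: 0.0201
13.9 [ 0.49797141 -0.13128809  0.14691999] [[0.0086, -0.9987, -0.0498], [-0.0018, -0.0498, 0.9988], [-1.0, -0.0085, -0.0023]] [-1.74661163  1.24337681  4.87587434] 0.020050389740442067
```

View pics/s17c.png

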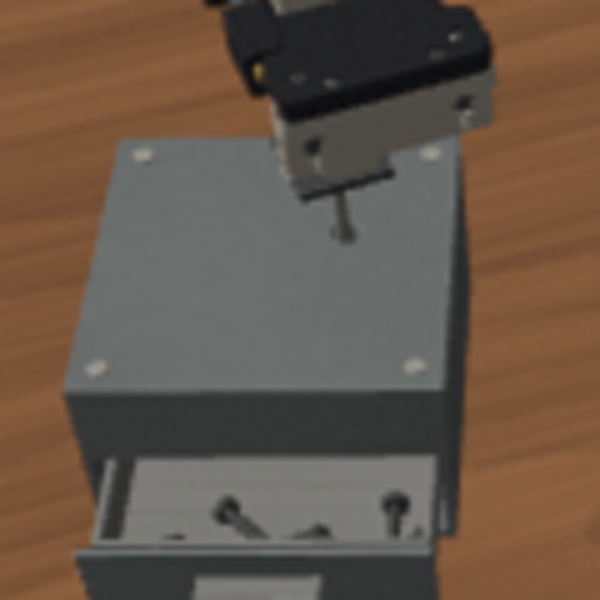

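```bash
python3 -m crank '[{"linear":[-0.015,0.005,0.15],"rot":[0,0.08,0],"hand":0},{"linear":[0,0,0.25],"rot":[0,0,0],"hand":0},{"linear":[0,0,0.3],"rot":[0,0,0],"hand":0},{"linear":[0,0,0.4],"rot":[0,0,0],"hand":0},{"linear":[0,0,0],"rot":[0,0,0],"hand":0},{"linear":[0,0,0],"rot":[0,0,0],"hand":0}]' | tail -c 600; python3 look.py scene s18;  python3 -c "
import cv2;im=cv2.imread('pics/s18.png');cv2.imwrite('pics/s18c.png',cv2.resize(im[120:300,190:400],None,fx=3.5,fy=3.5,interpolation=cv2.INTER_CUBIC))"
```

```text
clock: 14.7
tool_pos: [0.4968, -0.1309, 0.2166]
orientation: [-142.0, 89.9, -49.2]
force: [-0.1, 0.1, -1.4]
opening: 0.0197
14.7 [ 0.49684214 -0.13086938  0.21662464] [[0.001, -0.9988, -0.0492], [-0.0012, -0.0492, 0.9988], [-1.0, -0.001, -0.0012]] [-0.13628564  0.07615509 -1.42494383] 0.019697506914120793
```

View pics/s18c.png

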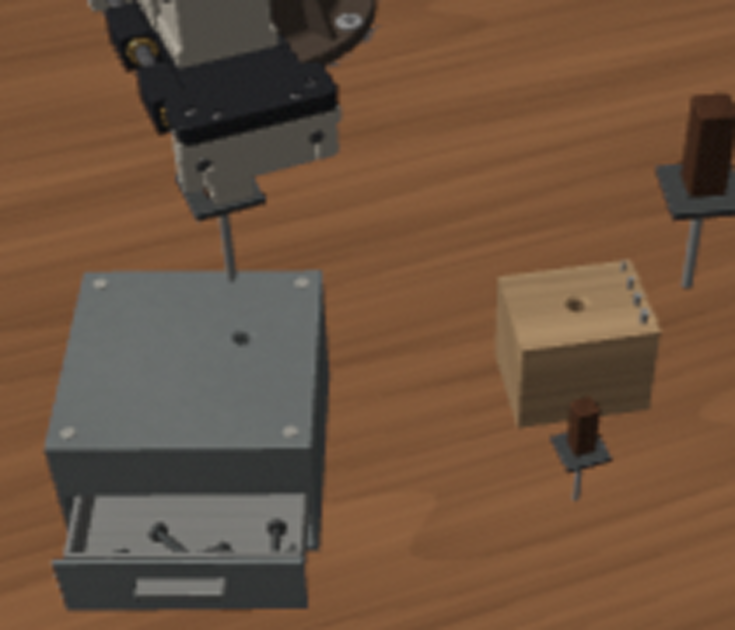

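The drawer is fully out and the punch is clear of the cabinet. I go back to the stand.

```bash
python3 -m crank '[{"linear":[0.06,0.5,0],"rot":[0,0,0],"hand":0},{"linear":[0.08,0.75,0],"rot":[0,0,0],"hand":0},{"linear":[0.08,0.75,0],"rot":[0,0,0],"hand":0},{"linear":[0.08,0.75,0],"rot":[0,0,0],"hand":0},{"linear":[0.06,0.5,0],"rot":[0,0,0],"hand":0},{"linear":[0.02,0.2,0],"rot":[0,0,0],"hand":0},{"linear":[0,0,0],"rot":[0,0,0],"hand":0},{"linear":[0,0,0],"rot":[0,0,0],"hand":0}]' | tail -c 600; python3 look.py wrist w19
```

```text
clock: 15.75
tool_pos: [0.5168, 0.0803, 0.2114]
orientation: [117.5, 89.5, -149.8]
force: [0.2, -0.8, -1.1]
opening: 0.0199
15.75 [0.51677207 0.08033897 0.21136601] [[-0.0082, -0.9989, -0.0468], [-0.0048, -0.0468, 0.9989], [-1.0, 0.0084, -0.0044]] [ 0.1925451  -0.77303192 -1.09447635] 0.019944402028474716
```

```bash
python3 -m crank '[{"linear":[0.05,0.062,-0.3],"rot":[0.055,-0.095,0],"hand":0},{"linear":[0,0,-0.3],"rot":[0,0,0],"hand":0},{"linear":[0,0,0],"rot":[0,0,0],"hand":0},{"linear":[0,0,0],"rot":[0,0,0],"hand":0}]' | tail -c 600; python3 look.py wrist w20
```

```text
clock: 16.3
tool_pos: [0.5202, 0.0808, 0.1759]
orientation: [-76.7, 89.9, 15.7]
force: [0.6, -0.3, -2.0]
opening: 0.0198
16.3 [0.52022414 0.08076441 0.17587769] [[0.0019, -0.9991, -0.0423], [0.0005, -0.0423, 0.9991], [-1.0, -0.002, 0.0005]] [ 0.63438366 -0.28361097 -1.98062604] 0.019841350476185685
```

Now correct y by +3.5 mm, lower until the tip is about 15 mm above the stand, and check.

```bash
python3 -m crank '[{"linear":[-0.008,0.058,-0.2],"rot":[0,0.02,0],"hand":0},{"linear":[0,0,0],"rot":[0,0,0],"hand":0},{"linear":[0,0,0],"rot":[0,0,0],"hand":0}]' | tail -c 600; python3 look.py scene s21;  python3 - <<'E'
from h import *
s=dict(np.load("pics/s21.npz")); im=s["image"][:,:,::-1]
cv2.imwrite("pics/s21c.png",cv2.resize(im[160:240,310:400],None,fx=7,fy=7,interpolation=cv2.INTER_CUBIC))
E
```

```text
clock: 16.73
tool_pos: [0.5201, 0.0846, 0.164]
orientation: [-49.6, 89.9, 42.8]
force: [-0.1, 0.9, -0.1]
opening: 0.0199
16.725 [0.52009497 0.08463252 0.16403643] [[0.0015, -0.9991, -0.0422], [0.0014, -0.0422, 0.9991], [-1.0, -0.0015, 0.0013]] [-0.1060565   0.88016676 -0.12451533] 0.019895204129875266
```

View pics/s21c.png

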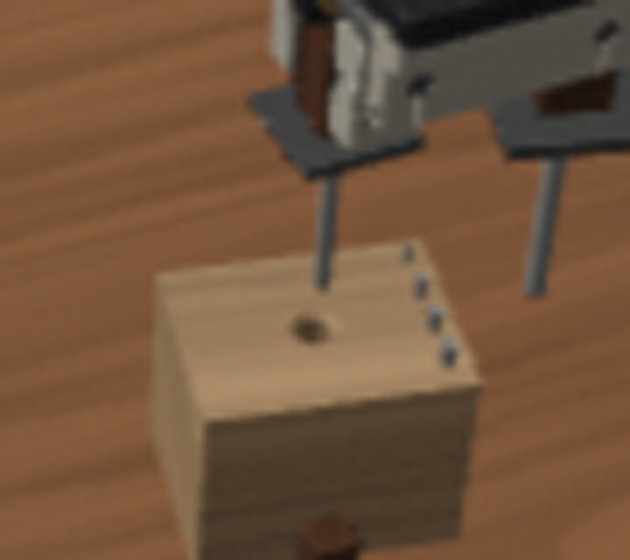

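The rod tip at (321,288) lines up along its axis with the hole mouth at about (318,328), so I lower it.

```bash
python3 -m crank '[{"linear":[-0.006,-0.005,-0.2],"rot":[0,0,0],"hand":0},{"linear":[0,0,-0.15],"rot":[0,0,0],"hand":0},{"linear":[0,0,0],"rot":[0,0,0],"hand":0}]' | tail -c 600; python3 look.py scene s22
```

```text
clock: 17.15
tool_pos: [0.5193, 0.0843, 0.1412]
orientation: [-33.6, 89.9, 58.8]
force: [-0.4, -0.7, -1.0]
opening: 0.0199
17.15 [0.5193106  0.08425864 0.14122438] [[0.0008, -0.9991, -0.0421], [0.0013, -0.0421, 0.9991], [-1.0, -0.0008, 0.0013]] [-0.38346524 -0.68238912 -1.01041768] 0.019888520795661585
```

```bash
python3 -m crank '[{"linear":[0.004,0,-0.25],"rot":[0,0,0],"hand":0},{"linear":[0,0,-0.25],"rot":[0,0,0],"hand":0},{"linear":[0,0,0],"rot":[0,0,0],"hand":0}]' | tail -c 600
```

```text
clock: 17.58
tool_pos: [0.5197, 0.0843, 0.1093]
orientation: [-40.7, 89.9, 51.7]
force: [-0.2, -1.3, -0.1]
opening: 0.0201
```

```bash
python3 -m crank '[{"linear":[0,0,-0.2],"rot":[0,0,0],"hand":0},{"linear":[0,0,-0.15],"rot":[0,0,0],"hand":0},{"linear":[0,0,0],"rot":[0,0,0],"hand":0}]' | tail -c 600
```

```text
clock: 17.95
tool_pos: [0.5197, 0.0843, 0.0867]
orientation: [-39.9, 89.9, 52.5]
force: [0.4, 0.1, -1.4]
opening: 0.0197
```

```bash
python3 -m crank '[{"linear":[0,0,-0.06],"rot":[0,0,0],"hand":0},{"linear":[0,0,-0.015],"rot":[0,0,0],"hand":0}]' | tail -c 600
```

```text
clock: 18.2
tool_pos: [0.5201, 0.0844, 0.0823]
orientation: [-51.2, 89.9, 41.3]
force: [0.1, 0.1, -0.8]
opening: 0.0198
```

```bash
python3 -m crank '[{"linear":[-0.004,0,-0.008],"rot":[0,0,0],"hand":0},{"linear":[0,0,0],"rot":[0,0,0],"hand":1},{"linear":[0,0,0],"rot":[0,0,0],"hand":1},{"linear":[0,0,0],"rot":[0,0,0],"hand":1},{"linear":[0,0,0],"rot":[0,0,0],"hand":1},{"linear":[0,0,0],"rot":[0,0,0],"hand":1},{"linear":[0,0,0],"rot":[0,0,0],"hand":1}]' | tail -c 600; python3 look.py scene s23
```

```text
clock: 19.08
tool_pos: [0.5206, 0.0848, 0.0829]
orientation: [-60.1, 89.8, 32.3]
force: [-0.4, 0.2, 0.1]
opening: 0.0744
19.075 [0.52061787 0.08477374 0.08285834] [[0.0037, -0.9991, -0.0426], [0.0023, -0.0426, 0.9991], [-1.0, -0.0038, 0.0022]] [-0.44709101  0.22814751  0.12106782] 0.07443243327121628
```

```bash
python3 -m crank '[{"linear":[0,0,0],"rot":[0,0,0],"hand":1},{"linear":[0,0,0.3],"rot":[0,0,0],"hand":1},{"linear":[0,0,0.5],"rot":[0,0,0],"hand":1},{"linear":[0,0,0.6],"rot":[0,0,0],"hand":1},{"linear":[0,0,0.6],"rot":[0,0,0],"hand":1},{"linear":[0,0.8,0.1],"rot":[0,0,0],"hand":1},{"linear":[0,0,0],"rot":[0,0,0],"hand":1},{"linear":[0,0,0],"rot":[0,0,0],"hand":1}]' | tail -c 600; python3 look.py wrist w24; python3 look.py scene s24; python3 - <<'E'
from h import *
s=dict(np.load("pics/w24.npz")); W=cloud(s,s); z=W[...,2]
for lo,hi in((.120,.136),(.066,.0745)):
    m=(z>lo)&(z<hi)&(np.hypot(W[...,0]-.5195,W[...,1]-.084)<(.06 if hi<.075 else .035))
    p=W[m]; print(m.sum(),np.median(p[:,2]) if m.any() else 0,cv2.minAreaRect(p[:,:2].astype('float32')) if m.any() else 0)
E
```

```text
clock: 20.12
tool_pos: [0.5195, 0.1331, 0.2127]
orientation: [-50.6, 89.8, 41.8]
force: [-0.9, -0.5, -0.5]
opening: 0.0874
20.125 [0.51954084 0.13309096 0.21270753] [[0.0023, -0.9991, -0.0417], [0.0021, -0.0417, 0.9991], [-1.0, -0.0024, 0.002]] [-0.8952056  -0.50861843 -0.54575294] 0.0874424597908842
20.175 [0.5195867  0.13296726 0.21260882] [[0.0023, -0.9991, -0.0413], [0.002, -0.0413, 0.9991], [-1.0, -0.0024, 0.0019]] [ 0.00486695 -0.62622576  1.21891221] 0.08748425911944273
1003 0.12660134084621638 ((0.5195375680923462, 0.08403968065977097), (0.01974504254758358, 0.01939396560192108), 2.539857864379883)
7943 0.07176413746893723 ((0.5198088884353638, 0.08393988013267517), (0.08998454362154007, 0.07018142938613892), 80.19396209716797)
```

View pics/w24.png

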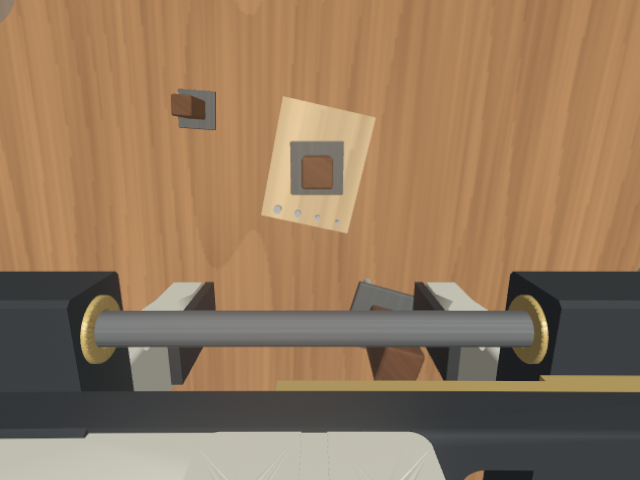

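View pics/s24.png

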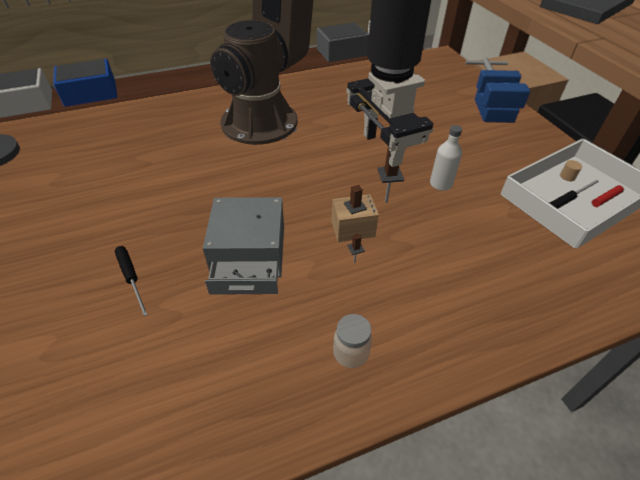

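The punch is home: its handle top is at 0.1266 m, against 0.1265 m before. The bystanders have not moved. I check the drawer travel, then hand in.

```bash
python3 - <<'E'
from h import *
c,s_=np.cos(np.radians(-20.2)),np.sin(np.radians(-20.2))
for n in("scene0","s24"):
    s=dict(np.load(f"pics/{n}.npz")); W=cloud(s)
    d=W[...,:2]-[.4985,-.1637]; lx=d[...,0]*c+d[...,1]*s_; ly=-d[...,0]*s_+d[...,1]*c
    m=(abs(ly)<.06)&(abs(ly)>.035)&(W[...,2]>.012)&(W[...,2]<.045)&(lx>.05)&(lx<.2)
    print(n,m.sum(),np.percentile(lx[m],[50,90]))
from plant import ticket,monitor
o=monitor.get_obs(); print(o["clock"],abs(o["qvel"]).max(),o["force"])
E
```

```text
scene0 248 [0.079249   0.08058427]
s24 390 [0.12319628 0.12501134]
20.225 0.27389104274500686 [ 0.14660115 -0.09025198 -0.33628419]
```

```bash
python3 -c "
from plant import ticket; print(ticket.close_job())"
```

```text
the job is handed in; nothing more can be done
None
```

The drawer is out and the middle-sized punch is back home in its stand, let go of. I handed the job in at about 20 s of the 64 s allowed; no verdict was reported.

- **Latch:** I pressed in small steps and it gave after about 5 mm of travel. The highest wrist reading I saw was about 11 N upward, roughly 12 N on the latch, with up to about 5 N sideways. Readings came only at the end of each move, so brief peaks in between were not seen. The hard stop did not appear to be reached.
- **Drawer:** its front moved about 44 mm by the depth picture.
- **Punch:** the handle top is at 126.6 mm, against 126.5 mm at the start, which is fully home. Its axis is within about 0.5 mm of the stand's centre.
- **Bystanders and gripper:** the glue, jar and screwdriver look unmoved in the scene picture, judged by eye only. The gripper is open and clear of everything.
- **Disagreements:** the cameras differed by 2 to 3 mm in absolute position, but agreed within 1 mm on the offset from stand to hole, which is what I steered by. The pressing force was a little above the 7 to 11 N range, probably from friction.

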